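Lift the soap dish off its sprung post and hold its spout over the tilt-out bin

ROBOT

A 6-joint arm with a two-finger parallel gripper is mounted at the origin on the work surface. World frame = base frame: x ahead of the robot, y to its left, z up, the work surface at z = 0. Lengths are in m, angles in rad, forces in N, time in s.
With the tool pointing down it reaches from about 0.425 to 0.95 m from the base axis. Payload 3.5 kg.
Tool frame: the origin (TCP) lies midway between the tips of the shut fingers; the grasp point (between the pads) lies 19 mm behind it; z points along the fingers, y is the direction in which the jaws open and shut (so a half turn about z gives the same grasp; the last joint's range is limited). The gripper opens to 85 mm and grips with 20 to 120 N. Pads are 22 mm wide; open, the fingers measure 114 mm over their backs; the gripper's body (76 mm by 85 mm) begins 54 mm behind the grasp point. The pads swing forward as they close: fully open they stand 13 mm farther back than shut.
Start: joints at [-1.283, 0.286, 1.577, -0, 1.279, -0.15], TCP at [0.286, -0.611, 0.231] pointing down, gripper open.
Joint ranges: [-2.77, 2.77], [-0.9, 2.22], [0.21, 2.48], [-1.53, 4.67], [0.24, 2.81], [-2.84, 2.84]. Speed limits (rad/s): [2.79, 2.79, 3.14, 3.14, 3.14, 3.14].

INTERFACE

Orientations are given as a unit quaternion [x, y, z, w].
In Python, from plant import * gives the robot as it stands.
- The arm moves only by the shell command python3 -m jog 'ROWS' [FORCE]. ROWS is a JSON object of lists of equal length, an entry for each row: "travel": the shift along the world's x, y, z in mm, a list of three; "dr": the turn, a rotation vector about the world's x, y, z in degrees, a list of three; "jaw": the closure in counts, from 0 (fully open) to 255 (shut). In form: {"travel": [[x, y, z], ...], "dr": [[wx, wy, wz], ...], "jaw": [jaw, ...]}. A call has 1 to 5 rows; each row shifts and turns the commanded pose from where the row before left it; what a row does not reach is not made up. A row lasts 1/12 s, in which the tool goes at most 41.7 mm and 7.16 degrees, less where a joint would pass 70% of its speed; a pose out of reach is approached as far as the arm can. A call is refused whole if a number of a shift passes 41.7 or a number of a turn 7.16, either way. A call with a gripper value outside its range is refused whole. The fingers move at their own pace and stop on an object; FORCE is the grip in N (left out, the last holds). Time passes only in rows, so rows that do not move let the fingers close. It gives the time, the measured TCP pose, the force and the opening at its end, in the units of the state.
- get_state(): the state, without advancing time (a new reading comes with each control period).
- read_camera(name): name is "scene" or "side" or "wrist"; returns the picture (480x640x3 uint8, red, green, blue); there is no depth.
- camera_info(name): a dict with "K" (3x3 intrinsics, pixels), "R" (3x3) and "t" (3): a world point X has camera coordinates R X + t; the wrist camera has in their place "mount" (4x4, takes a point from camera to tool coordinates, whose origin is the TCP and whose axes are the flange's). Camera axes: x right, y down, z forward; pixel columns grow to the right and rows downward; lengths in m; the calibration is good to about 2 mm. The wrist camera is an equidistant fisheye: a pixel r from the principal point sees the ray r / f radians off the axis. A picture is of the moment at which its call begins: read the wrist's pose just before it. camera_info takes no time and is no camera call.
- sign_off(): hands the job in, once; it reports no verdict.
The state is a dict: "time": time; "qpos": joint angles; "dq": joint speeds; "joint_efforts": joint torques, N m; "eef_pos": TCP position; "tcp_rot": TCP orientation; "contact_force": force on the tool from outside, world axes, zero at the start; "wrist_torque": the same for the moment, N m; "opening": opening from 0.0 (shut) to 1.0 (fully open).
Only numpy, scipy, OpenCV 4.12 (cv2) and the standard library are available. Lean on these libraries where they do the work, as an engineer would, in place of code of your own. Each camera call takes 0.05 s, during which the arm holds its last target. There are 200 camera calls.

TASK

Pull the aluminium soap dish straight up out of its post by the handle, against the spring catch that grips its foot, keeping the dish level and the glass marble in the middle of it. Once it is clear of the post, turn the dish a quarter turn so that its spout points to the side where the tilt-out bin stands, and bring the tip of the spout over the middle of the bin's open mouth, clear above the bin. Finish there still holding the dish by its handle, level and still, the marble in its middle, with nothing else knocked over or shifted.

Things in the scene. Friction and masses are not known exactly. Their poses are not given: they have to be found in the camera images.
- dish: round aluminium soap dish, 147 mm across, 0.2 kg, shallow cone inside, rim 23 mm above the origin. Origin: on its axis, underside of its foot flange, which sits on the post's top at the start. z up, +x towards the spout, y along the handle bar. Square plug foot, 18 mm, reaches 31 mm below the origin into the post and cannot turn there. At the start dish x = post x
- dish_grip (a point): middle of the handle's straight grey grip bar, on the dish's axis 95 mm above its origin; the bar is 12 mm wide (dish x), 100 mm long (dish y), 18 mm high, carried by two thin wire legs at dish y = +-66 mm; grip it across its width from above
- dish_spout (a point): tip of the pouring spout, a channel 28 mm wide that sticks out of the rim: 87 mm from the dish's axis along its +x, 22 mm above its origin
- dish_middle (a point): where the marble's centre lies when it rests in the middle of the dish: on the axis, 19 mm above the dish's origin
- marble_center (a point): centre of the loose glass marble, 25 mm in diameter, 20 g, lying in the dish
- post: dark steel post, fixed: 100 mm square foot plate, 50 mm square socket block, top 50 mm above the sill. Origin: underside centre, z up. Two spring catches snap over a bulge of the dish's plug foot: pulling out takes 3 to 7 N besides the weight over the first 5 mm, then they squeeze the foot upwards (up to 8 N) until 18 mm rise, then it is free; the foot leaves the socket at 31 mm
- bin: tilt-out plastic bin, fixed, 112 mm high, 120 mm wide (its y), about 115 mm deep (its x): back panel at +x, its pocket tipped open towards -x. Origin: underside centre, z up. Stands to the left or the right of the post (about 0.2 m to its +y or -y); the lantern stands on the other side
- bin_mouth (a point): middle of the open mouth of the bin's pocket, 93 mm above the sill; the mouth is 96 mm (along bin y) by about 58 mm (along bin x); the highest point of the bin is 112 mm above the sill
- lantern: cylindrical LED lantern with a press-button top, 84 mm across, 136 mm high; bystander; origin underside centre
- bangle_stand: glass T-shaped bangle stand with bangles, 140 mm wide (its y), 134 mm high; bystander; origin underside centre
- pliers: small pliers with grey plastic handles lying flat, 140 mm long along x; bystander; origin near the pivot
- mug: steel mug, 76 mm across, 85 mm high; bystander; origin underside centre
- jar: clear jar with steel lid, 60 mm across, 85 mm high; bystander; origin underside centre
- screwdriver: screwdriver lying flat along its x; bystander
- carton: small cardboard carton 70 x 50 x 30 mm; bystander; origin underside centre

How it is judged:
By the outcome, as a careful person would: the job done as asked, in the order asked, and still so for the second after the job is handed in, while the arm keeps its last pose, push and grip.
It also fails if it takes over 51 s, if anything falls off the work surface, if the arm or the gripper's body presses on something with over 40 N, if the wrist force passes 120 N, or if a joint passes its speed limit or range.

## Working session

There is one attempt and no reset: what is moved stays moved. The work goes in short steps, Python scripts to look and compute and a shell command to move; the robot and the scene stay as the last step left them, time stands still between calls to the robot, and variables do not carry over. Pictures are saved under pics/ and viewed, about 8 in all and at most 12, crops included, and the job is handed in when it is done.

```bash
mkdir -p pics; ls; python3 - <<'E'
from plant import *
import cv2,numpy as np
s=get_state(); print(s)
for n in ["scene","side","wrist"]:
    cv2.imwrite(f"pics/{n}0.png",read_camera(n)[:,:,::-1])
    print(n,camera_info(n))
E
```

```text
pics
{'time': 0.0, 'qpos': array([-1.28299012e+00,  2.87199804e-01,  1.57817366e+00, -1.13437565e-05,
        1.27858929e+00, -1.50011862e-01]), 'dq': array([-1.03455808e-03,  2.21220541e-04,  3.45258735e-05,  2.72226144e-04,
       -1.29157627e-03,  2.48865827e-03]), 'joint_efforts': array([-3.83020451e-04, -4.05981982e+01, -2.92626053e+01, -1.42326844e-04,
        5.77085390e-03, -3.64740004e-06]), 'eef_pos': array([ 0.28600537, -0.61069142,  0.22992622]), 'tcp_rot': array([ 9.76133908e-01,  2.17166271e-01, -8.69984713e-05, -1.18186224e-03]), 'contact_force': array([-0.03430008,  0.84537482,  1.07109974]), 'wrist_torque': array([-0.02301803,  0.02914986, -0.03286069]), 'opening': 1.0030440543718662}
scene {'K': array([[472.86132089,   0.        , 318.58074702],
       [  0.        , 472.86132089, 240.46845651],
       [  0.        ,   0.        ,   1.        ]]), 'R': array([[ 0.7602389 ,  0.64961162,  0.00644714],
       [ 0.5440407 , -0.63120305, -0.55281318],
       [-0.35504441,  0.42377759, -0.83328028]]), 't': array([-0.44848295, -0.25536483,  1.32992134])}
side {'K': array([
[... 166 characters left out ...]
577294, -0.40167043, -0.0045595 ],
       [-0.31328244,  0.72126856, -0.61775867],
       [ 0.25142401, -0.56429826, -0.78635452]]), 't': array([0.55437063, 0.24740391, 1.56922245])}
wrist {'K': array([[371.64829954,   0.        , 322.94309416],
       [  0.        , 371.64829954, 235.96319083],
       [  0.        ,   0.        ,   1.        ]]), 'mount': array([[-4.69755657e-04, -9.61630207e-01, -2.74348546e-01,
         6.95586473e-02],
       [ 9.99999017e-01, -8.93299569e-05, -1.39914286e-03,
         5.70951616e-04],
       [ 1.32095050e-03, -2.74348934e-01,  9.61629304e-01,
        -1.42937195e-01],
       [ 0.00000000e+00,  0.00000000e+00,  0.00000000e+00,
         1.00000000e+00]])}
```

View pics/scene0.png

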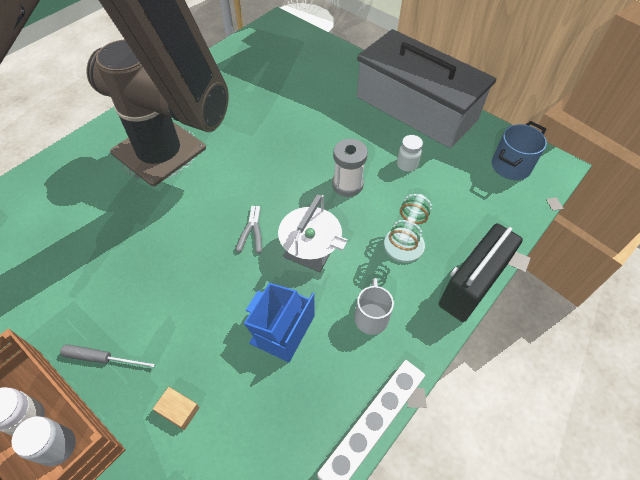

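View pics/side0.png

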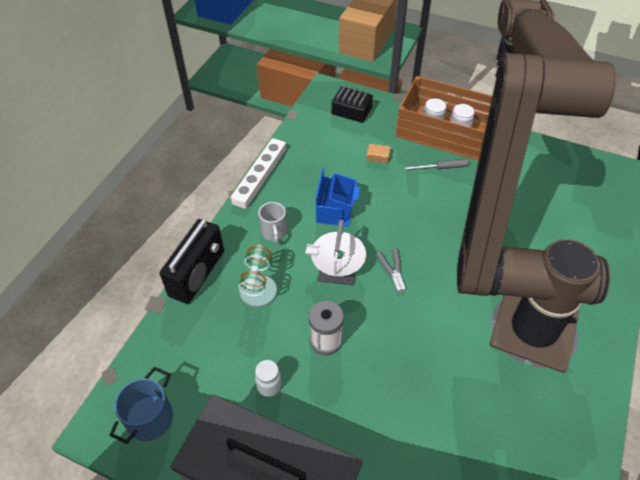

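The scene view shows the dish at about (311,232) with its spout to +x (340,242), the bin at about (281,318) on the -y side, and the lantern at (350,165) on +y. The side view agrees: dish (338,255), bin (337,200), lantern (326,328). Next I'll enlarge both.

```bash
python3 - <<'E'
import cv2,numpy as np
a=cv2.imread("pics/scene0.png")[180:370,230:400]; b=cv2.imread("pics/side0.png")[160:300,290:400]
a=cv2.resize(a[:, :],None,fx=3.15,fy=3.15,interpolation=2) # 
cv2.imwrite("pics/c1.png",cv2.resize(cv2.imread("pics/scene0.png")[185:365,235:355],None,fx=3.3,fy=3.3,interpolation=2))
A=cv2.resize(cv2.imread("pics/scene0.png")[185:365,240:355],None,fx=3.3,fy=3.3,interpolation=2)
B=cv2.resize(cv2.imread("pics/side0.png")[165:290,300:375],None,fx=4.75,fy=4.75,interpolation=2)
h=min(len(A),len(B));out=np.hstack([A[:h],B[:h]]);print(A.shape,B.shape,out.shape);cv2.imwrite("pics/crop.png",out)
E
```

```text
(594, 380, 3) (594, 356, 3) (594, 736, 3)
```

View pics/crop.png

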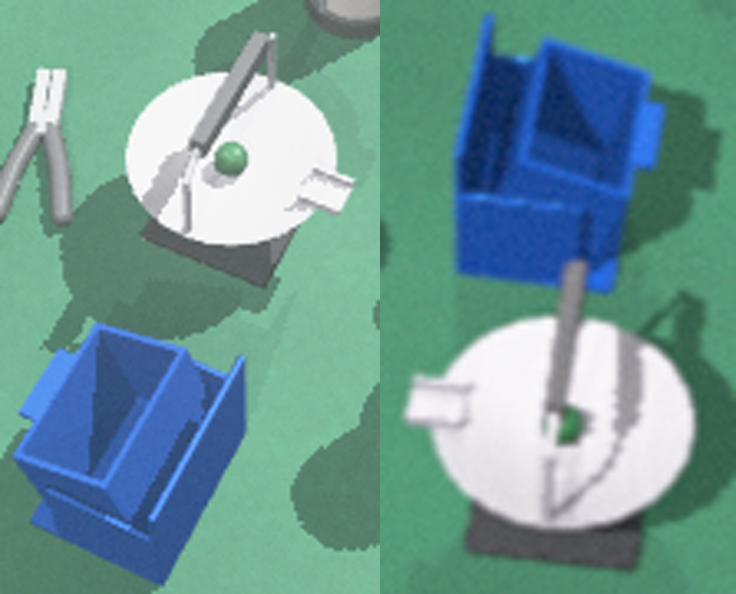

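```bash
cat >h.py <<'E'
from plant import *
import numpy as np, cv2
def P(n):
    c=camera_info(n); return c["K"]@np.c_[c["R"],c["t"]]
def tri(a,b): # pixels scene, side
    X=cv2.triangulatePoints(P("scene"),P("side"),np.array(a,float).reshape(2,1),np.array(b,float).reshape(2,1))[:,0]; return X[:3]/X[3]
def proj(n,X):
    p=P(n)@np.r_[X,1]; return p[:2]/p[2]
E
python3 - <<'E'
from h import *
np.set_printoptions(precision=4,suppress=True)
f=lambda p:np.array([240+p[0]/3.3,185+p[1]/3.3])-.35
g=lambda p:np.array([300+(p[0]-380)/4.75,165+p[1]/4.75])-.4
for n,a,b in [("bar mid",(229,92),(566,337)),("bar far/+y",(260,37),(557,408)),("bar -y",(199,148),(574,264)),("marble",(231,159),(568,426)),("spout",(346,195),(408,401)),("rim",(232,158),(562,423)),
 ("m1",(98,325),(630,192)),("m2",(188,350),(525,162)),("m3",(103,487),(545,42)),("m4",(18,457),(648,75))]:
    X=tri(f(a),g(b)); print(n,X, np.abs(proj("scene",X)-f(a)).max())
E
```

```text
bar mid [0.5391 0.0276 0.1466] 0.4325880668042146
bar far/+y [0.5248 0.0751 0.148 ] 0.2543301825759272
bar -y [ 0.5545 -0.0201  0.1486] 0.18509244298962813
marble [0.5369 0.0285 0.0662] 0.30419484076440995
spout [0.623  0.0539 0.0755] 0.9383463399164498
rim [0.5394 0.029  0.0686] 0.3522210517267581
m1 [ 0.5649 -0.1339  0.0837] 0.5115750243551815
m2 [ 0.6264 -0.1164  0.1011] 0.9749674968263093
m3 [ 0.6522 -0.2146  0.0997] 0.982270200506548
m4 [ 0.5907 -0.2304  0.0802] 0.0388730216872375
```

```bash
python3 -m jog '{"travel":[[12.6,32,0],[12.6,32,0],[12.6,32,0],[12.6,32,0],[12.6,32,0]],"dr":[[0,0,4.1],[0,0,4.1],[0,0,4.1],[0,0,4.1],[0,0,4.1]],"jaw":[0,0,0,0,0]}' 40
python3 -m jog '{"travel":[[12.6,32,0],[12.6,32,0],[12.6,32,0],[12.6,32,0],[12.6,32,0]],"dr":[[0,0,4.1],[0,0,4.1],[0,0,4.1],[0,0,4.1],[0,0,4.1]],"jaw":[0,0,0,0,0]}'
python3 -m jog '{"travel":[[12.6,32,0],[12.6,32,0],[12.6,32,0],[12.6,32,0],[12.6,32,0]],"dr":[[0,0,4.1],[0,0,4.1],[0,0,4.1],[0,0,4.1],[0,0,4.1]],"jaw":[0,0,0,0,0]}'
python3 -m jog '{"travel":[[12.6,32,0],[12.6,32,0],[12.6,32,0],[12.6,32,0],[0,0,0]],"dr":[[0,0,4.1],[0,0,4.1],[0,0,4.1],[0,0,4.1],[0,0,4.1]],"jaw":[0,0,0,0,0]}'
cat >>h.py <<'E'
from scipy.spatial.transform import Rotation as Ro
def st(txt=""):
    s=get_state(); R=Ro.from_quat(s["tcp_rot"]).as_matrix()
    tilt=np.degrees(np.cross(R[:,2],[0,0,-1]))  # world dr that makes the tool vertical
    print(txt,round(s["time"],2),"tcp",(s["eef_pos"]*1000).round(1),"jaw yaw",np.degrees(np.arctan2(R[1,1],R[0,1])).round(2),"tilt fix",tilt.round(2),"F",s["contact_force"].round(1),"T",s["wrist_torque"].round(2),"op",round(s["opening"],3),"q6",s["qpos"].round(2)[5], "dq",abs(s["dq"]).max().round(3))
    return s
E
python3 -c "
from h import *
st()"
```

```text
time: 0.57
eef_pos: [0.3493, -0.4496, 0.2308]
tcp_rot: [0.921, 0.389, 0.0, -0.0]
contact_force: [1.4, 0.1, 1.4]
opening: 0.999
time: 0.98
eef_pos: [0.4123, -0.2895, 0.2311]
tcp_rot: [0.837, 0.547, 0.0, -0.0]
contact_force: [1.4, -0.0, 0.6]
opening: 1.001
time: 1.4
eef_pos: [0.4753, -0.1296, 0.2312]
tcp_rot: [0.727, 0.687, -0.0, -0.0]
contact_force: [1.0, 0.0, -0.2]
opening: 1.002
time: 1.82
eef_pos: [0.5264, 0.0015, 0.2311]
tcp_rot: [0.591, 0.807, 0.001, -0.001]
contact_force: [0.1, -1.4, 0.1]
opening: 1.001
 1.82 tcp [526.4   1.5 231.1] jaw yaw 17.59 tilt fix [-0.13  0.02  0.  ] F [ 0.1 -1.4  0.1] T [ 0.   -0.01  0.02] op 1.001 q6 -0.5 dq 0.922
```

```bash
python3 -m jog '{"travel":[[12,26.5,0],[0,0,0],[0,0,0]],"dr":[[0,0,0],[0,0,0],[0,0,0]],"jaw":[0,0,0]}'
python3 - <<'E'
from h import *
s=st()
im=read_camera("wrist")[:,:,::-1]
c=camera_info("wrist");K=c["K"];M=np.array(c["mount"])
T=np.eye(4);T[:3,:3]=Ro.from_quat(s["tcp_rot"]).as_matrix();T[:3,3]=s["eef_pos"]
# undistort to a top-down orthophoto at bar-top height z=.154 : 0.5 mm / px, x right=+worldy... 
n=600;sc=.0004
def ortho(z,cx,cy):
    u,v=np.meshgrid(np.arange(n),np.arange(n))
    X=np.stack([cx+(u-n/2)*sc,cy-(v-n/2)*sc,np.full(u.shape,z),np.ones(u.shape)],-1)
    p=X@np.linalg.inv(T@M).T
    r=np.hypot(p[...,0],p[...,1]);th=np.arctan2(r,p[...,2])*K[0,0]
    mx=K[0,2]+th*p[...,0]/r;my=K[1,2]+th*p[...,1]/r
    return cv2.remap(im,mx.astype(np.float32),my.astype(np.float32),cv2.INTER_LINEAR)
o=ortho(.154,.5385,.028)
for y in (100,200,300,400,500): 
    cv2.putText(o,str(y),(0,y),0,.35,(0,0,255)); cv2.putText(o,str(y),(y,10),0,.35,(0,0,255))
cv2.imwrite("pics/ortho.png",o)
E
```

```text
time: 2.07
eef_pos: [0.5375, 0.0241, 0.2309]
tcp_rot: [0.593, 0.805, -0.0, -0.0]
contact_force: [-0.2, -0.4, -0.4]
opening: 1.0
 2.07 tcp [537.5  24.1 230.9] jaw yaw 17.21 tilt fix [ 0.01 -0.05  0.  ] F [-0.2 -0.4 -0.4] T [ 0.02  0.01 -0.  ] op 1.0 q6 -0.44 dq 0.033
```

View pics/ortho.png

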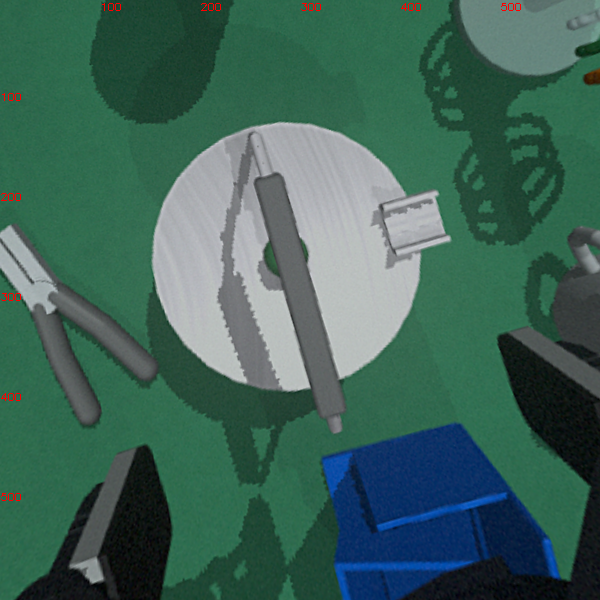

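```bash
python3 -m jog '{"travel":[[0.5,4.4,-20],[0,0,-30],[0,0,-30],[0,0,-25],[0,0,0]],"dr":[[0,0,-2.5],[0,0,0],[0,0,0],[0,0,0],[0,0,0]],"jaw":[0,0,0,0,0]}' 60
python3 - <<'E'
from h import *
s=st()
im=read_camera("wrist")[:,:,::-1]
cv2.imwrite("pics/w2.png",im)
E
```

```text
time: 2.53
eef_pos: [0.5334, 0.0271, 0.1202]
tcp_rot: [0.612, 0.791, -0.003, -0.005]
contact_force: [0.0, 0.4, -1.0]
opening: 1.001
 2.53 tcp [533.4  27.1 120.2] jaw yaw 14.5 tilt fix [-0.08 -0.68 -0.  ] F [ 0.   0.4 -1. ] T [0.   0.08 0.02] op 1.001 q6 -0.39 dq 0.068
```

View pics/w2.png

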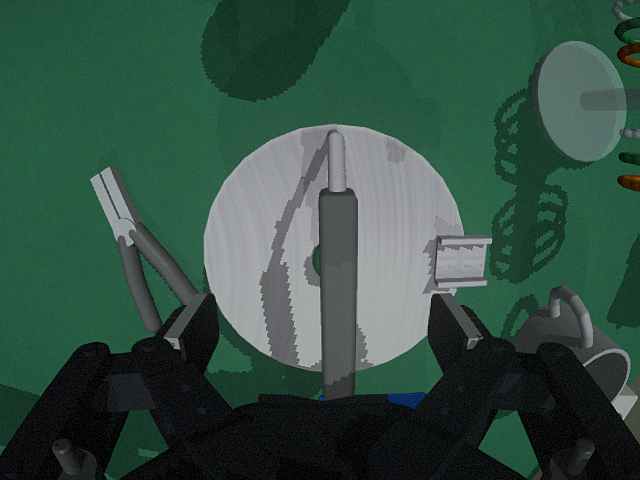

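The wrist view shows the bar parallel to the pads. Bar centre is at column 338 and mid-jaw at 322, so the tool sits about 5 mm to -x. I'll let it settle, then correct.

```bash
python3 -m jog '{"travel":[[0,0,0],[0,0,0]],"dr":[[0,0,0],[0,0,0]],"jaw":[0,0]}'; python3 -c "
from h import *
st()"
```

```text
time: 2.75
eef_pos: [0.5396, 0.0269, 0.1287]
tcp_rot: [0.612, 0.791, 0.001, 0.002]
contact_force: [1.4, -0.3, 0.1]
opening: 1.0
 2.75 tcp [539.6  26.9 128.7] jaw yaw 14.54 tilt fix [0.04 0.22 0.  ] F [ 1.4 -0.3  0.1] T [-0.05  0.02  0.01] op 1.0 q6 -0.39 dq 0.009
```

```bash
for i in 1 2 3; do python3 -m jog '{"travel":[[0,0,0],[0,0,0]],"dr":[[0,0,0],[0,0,0]],"jaw":[0,0]}' >/dev/null; python3 -c "
from h import *
st()"; done
```

```text
2.92 tcp [539.3  27.3 128.4] jaw yaw 14.58 tilt fix [0.03 0.21 0.  ] F [ 0.3 -0.5  0.4] T [-0.02  0.01 -0.01] op 1.003 q6 -0.39 dq 0.011
 3.08 tcp [538.5  27.6 127.1] jaw yaw 14.59 tilt fix [0.01 0.08 0.  ] F [ 0.7 -0.3 -0.5] T [-0.01  0.   -0.03] op 1.001 q6 -0.39 dq 0.007
 3.25 tcp [538.1  27.6 126.5] jaw yaw 14.59 tilt fix [0.   0.01 0.  ] F [-0.8 -0.2  0.8] T [-0.06 -0.04  0.02] op 0.998 q6 -0.39 dq 0.004
```

```bash
python3 -m jog '{"travel":[[0,0,0],[0,0,0],[0,0,0],[0,0,0],[0,0,0]],"dr":[[0,0,0],[0,0,0],[0,0,0],[0,0,0],[0,0,0]],"jaw":[60,110,150,170,190]}' 60
for i in 1 2; do python3 -m jog '{"travel":[[0,0,0],[0,0,0],[0,0,0]],"dr":[[0,0,0],[0,0,0],[0,0,0]],"jaw":[210,230,255]}' >/dev/null; python3 -c "
from h import *
st()"; done
```

```text
time: 3.67
eef_pos: [0.5381, 0.0276, 0.1263]
tcp_rot: [0.612, 0.791, -0.0, -0.0]
contact_force: [0.4, 0.0, -1.1]
opening: 0.3
 3.92 tcp [538.5  27.5 126.4] jaw yaw 14.58 tilt fix [0.   0.06 0.  ] F [ 2.  -0.2 -0.7] T [ 0.04 -0.24 -0.06] op 0.132 q6 -0.39 dq 0.003
 4.17 tcp [538.3  27.6 126.4] jaw yaw 14.58 tilt fix [-0.01  0.03  0.  ] F [ 1.2  0.2 -0.6] T [ 0.05 -0.24  0.06] op 0.128 q6 -0.39 dq 0.014
```

```bash
for i in 1 2; do python3 -m jog '{"travel":[[0,0,0.6],[0,0,0.8],[0,0,0.8],[0,0,0.8],[0,0,0.8]],"dr":[[0,0,0],[0,0,0],[0,0,0],[0,0,0],[0,0,0]],"jaw":[255,255,255,255,255]}' >/dev/null;  python3 -c "
from h import *
st()"; done
```

```text
4.58 tcp [536.6  27.7 127.7] jaw yaw 14.58 tilt fix [-0.01 -0.19 -0.  ] F [  3.2  -0.3 -15.6] T [-0.1  -0.9   0.03] op 0.133 q6 -0.39 dq 0.021
 5.0 tcp [538.   27.8 134.6] jaw yaw 14.57 tilt fix [-0.04 -0.05 -0.  ] F [ 0.4  0.9 -8.6] T [ 0.17 -0.12  0.  ] op 0.13 q6 -0.39 dq 0.022
```

```bash
for i in 1 2 3 4; do python3 -m jog '{"travel":[[0,0,0.8],[0,0,0.8],[0,0,0.8],[0,0,0.8],[0,0,0.8]],"dr":[[0,0,0],[0,0,0],[0,0,0],[0,0,0],[0,0,0]],"jaw":[255,255,255,255,255]}' >/dev/null;  python3 -c "
from h import *
st()"; done
```

```text
5.42 tcp [538.7  27.5 139.1] jaw yaw 14.59 tilt fix [0.02 0.09 0.  ] F [ 0.5  0.  -3.5] T [0.1  0.1  0.02] op 0.125 q6 -0.39 dq 0.013
 5.83 tcp [538.6  27.4 142.5] jaw yaw 14.59 tilt fix [0.03 0.07 0.  ] F [ 0.1 -0.5 -2.9] T [-0.01 -0.03 -0.03] op 0.128 q6 -0.39 dq 0.02
 6.25 tcp [538.   27.6 145.9] jaw yaw 14.59 tilt fix [ 0.   -0.02  0.  ] F [-0.   0.2 -1.6] T [-0.07 -0.02  0.02] op 0.128 q6 -0.39 dq 0.017
 6.67 tcp [538.   27.6 150. ] jaw yaw 14.58 tilt fix [ 0.   -0.01  0.  ] F [ 0.3  0.5 -3. ] T [-0.06 -0.07  0.02] op 0.126 q6 -0.39 dq 0.019
```

```bash
for i in 1 2; do python3 -m jog '{"travel":[[0,0,1],[0,0,1.2],[0,0,1.4],[0,0,1.4],[0,0,1.4]],"dr":[[0,0,0],[0,0,0],[0,0,0],[0,0,0],[0,0,0]],"jaw":[255,255,255,255,255]}' >/dev/null; done
for i in 1 2 3 4 5 6; do python3 -m jog '{"travel":[[0,0,2.6],[0,0,2.6],[0,0,2.6],[0,0,2.6],[0,0,2.6]],"dr":[[0,0,0],[0,0,0],[0,0,0],[0,0,0],[0,0,0]],"jaw":[255,255,255,255,255]}' >/dev/null; done
python3 -m jog '{"travel":[[0,0,1.5],[0,0,0.7],[0,0,0],[0,0,0],[0,0,0]],"dr":[[0,0,0],[0,0,0],[0,0,0],[0,0,0],[0,0,0]],"jaw":[255,255,255,255,255]}' >/dev/null
python3 - <<'E'
from h import *
s=st()
A=read_camera("scene")[:,:,::-1];B=read_camera("side")[:,:,::-1]
cv2.imwrite("pics/s3.png",A);cv2.imwrite("pics/d3.png",B)
z=lambda n,x:proj(n,x).astype(int)
d=np.array([.538,.0285,.165+.02]);a=z("scene",d);b=z("side",d);print(a,b)
f=lambda I,c:cv2.resize(I[c[1]-60:c[1]+60,c[0]-50:c[0]+50],None,fx=4,fy=4,interpolation=2)
cv2.imwrite("pics/c3.png",np.hstack([f(A,a),f(B,b)]))
E
```

```text
10.42 tcp [538.   27.6 242.7] jaw yaw 14.59 tilt fix [-0.   -0.03 -0.  ] F [ 0.1 -0.9 -2.1] T [ 0.02  0.02 -0.03] op 0.129 q6 -0.39 dq 0.004
[309 201] [339 226]
```

View pics/c3.png

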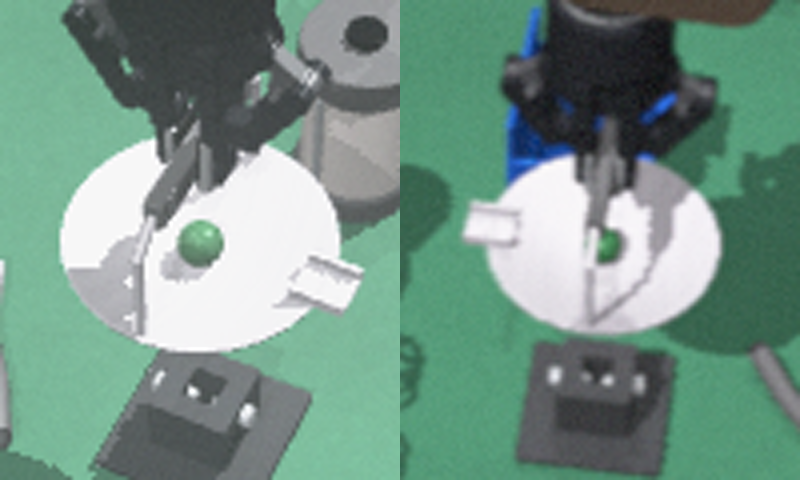

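Clear of the post, with the marble in the middle and the spout tip at crop positions (352,286) and (468,221). Checking the spout tip position.

```bash
python3 - <<'E'
from h import *
a=np.array([347,212.5])-.4;b=np.array([306,221.2])-.4
X=tri(a,b);print(X,proj("scene",X)-a,X[:2]-[.538,.0276])
m=tri(np.array([309-50+201/4,201-60+243/4])-.4,np.array([339-50+206/4,226-60+246/4])-.4);print("marble",m)
for t in (14.6,16):
  w=np.radians(t-90);print(np.array([.6086,-.1738])-.087*np.array([np.cos(w),np.sin(w)]))
E
```

```text
[0.62107385 0.05203427 0.19461623] [0.63572411 0.11953551] [0.08307385 0.02443427]
marble [0.53671424 0.02829538 0.1835025 ]
[ 0.58666997 -0.0896093 ]
[ 0.58461955 -0.09017023]
```

```bash
python3 -m jog '{"travel":[[0,0,0],[0,0,0],[0,0,0],[0,0,0],[0,0,0]],"dr":[[0,0,-0.4],[0,0,-0.8],[0,0,-1.1],[0,0,-1.3],[0,0,-1.4]],"jaw":[255,255,255,255,255]}' >/dev/null
for i in 1 2 3 4 5 6 7 8 9 10 11; do python3 -m jog '{"travel":[[0,0,0],[0,0,0],[0,0,0],[0,0,0],[0,0,0]],"dr":[[0,0,-1.45],[0,0,-1.45],[0,0,-1.45],[0,0,-1.45],[0,0,-1.45]],"jaw":[255,255,255,255,255]}' >/dev/null; done
python3 -m jog '{"travel":[[0,0,0],[0,0,0],[0,0,0],[0,0,0],[0,0,0]],"dr":[[0,0,-1.25],[0,0,-1],[0,0,-0.7],[0,0,-0.3],[0,0,0]],"jaw":[255,255,255,255,255]}' >/dev/null
python3 -m jog '{"travel":[[0,0,0],[0,0,0],[0,0,0]],"dr":[[0,0,0],[0,0,0],[0,0,0]],"jaw":[255,255,255]}' >/dev/null
python3 -c "
from h import *
st()"
```

```text
16.18 tcp [538.1  27.6 242.9] jaw yaw -73.42 tilt fix [-0. -0. -0.] F [-0.1  0.9 -2.4] T [ 0.    0.01 -0.03] op 0.13 q6 1.14 dq 0.012
```

```bash
python3 -m jog '{"travel":[[0.1,-0.25,0],[0.3,-0.75,0],[0.5,-1.25,0],[0.7,-1.75,0],[0.9,-2.25,0]],"dr":[[0,0,-0.4],[0,0,-0.4],[0,0,-0.4],[0,0,-0.4],[0,0,-0.4]],"jaw":[255,255,255,255,255]}' >/dev/null
for i in 1 2 3 4 5 6 7 8; do python3 -m jog '{"travel":[[1.05,-2.63,0],[1.05,-2.63,0],[1.05,-2.63,0],[1.05,-2.63,0],[1.05,-2.63,0]],"dr":[[0,0,0],[0,0,0],[0,0,0],[0,0,0],[0,0,0]],"jaw":[255,255,255,255,255]}' >/dev/null; done
python3 -m jog '{"travel":[[0.9,-2.25,0],[0.7,-1.75,0],[0.5,-1.25,0],[0.3,-0.75,0],[0.1,-0.25,0]],"dr":[[0,0,0],[0,0,0],[0,0,0],[0,0,0],[0,0,0]],"jaw":[255,255,255,255,255]}' >/dev/null
python3 -m jog '{"travel":[[0,0,0],[0,0,0],[0,0,0],[0,0,0],[0,0,0]],"dr":[[0,0,0],[0,0,0],[0,0,0],[0,0,0],[0,0,0]],"jaw":[255,255,255,255,255]}' >/dev/null
python3 - <<'E'
from h import *
s=st()
A=read_camera("scene")[:,:,::-1];B=read_camera("side")[:,:,::-1]
cv2.imwrite("pics/s4.png",A);cv2.imwrite("pics/d4.png",B)
d=np.array([.595,-.13,.165]);a=proj("scene",d).astype(int);b=proj("side",d).astype(int);print(a,b)
f=lambda I,c:cv2.resize(I[c[1]-70:c[1]+70,c[0]-50:c[0]+50],None,fx=4,fy=4,interpolation=2)
cv2.imwrite("pics/c4.png",np.hstack([f(A,a),f(B,b)]))
E
```

```text
20.77 tcp [585.1 -90.  242.9] jaw yaw -75.41 tilt fix [0. 0. 0.] F [-0.2 -0.5 -2.1] T [-0.03  0.01  0.05] op 0.122 q6 0.99 dq 0.015
[277 270] [342 183]
```

View pics/c4.png

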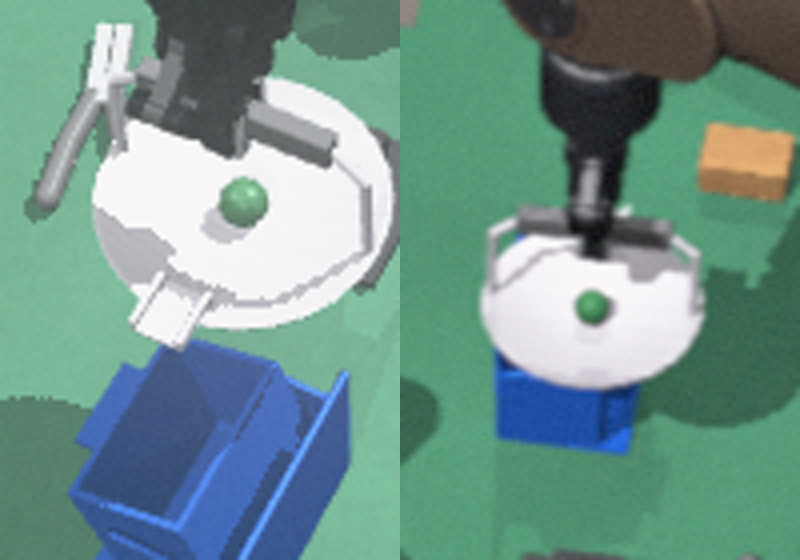

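View pics/s4.png

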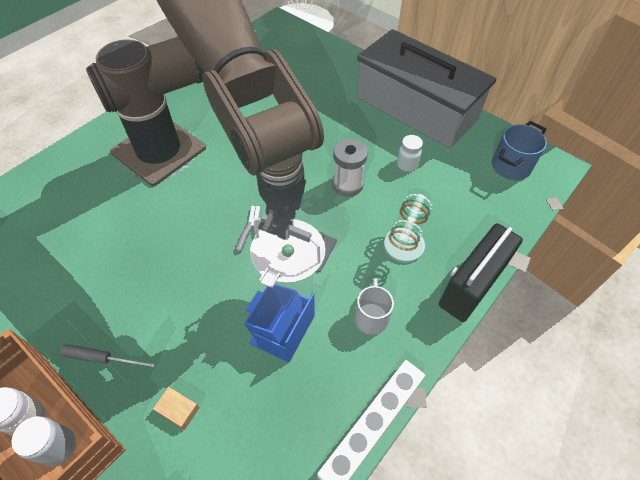

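The marble is in the middle and the spout tip is at scene pixel (266,284). I'll back-project that at spout height and re-measure the bin mouth from this picture: corners (168,342), (280,370), (178,527), (72,490).

```bash
python3 - <<'E'
from h import *
np.set_printoptions(precision=4,suppress=True)
def ray(p,z,n="scene"):
    c=camera_info(n);d=c["R"].T@np.linalg.inv(c["K"])@np.r_[p,1];o=-c["R"].T@c["t"];return o+d*(z-o[2])/d[2]
f=lambda u,v:np.array([227+u/4,200+v/4])-.4
print("tip",[ray(f(157,335),z) for z in (.1865,.190)])
print("marble",ray(f(243,202),.1845), ray(np.array([292+193/4,113+306/4])-.4,.1845,"side"))
q=[(168,342,.084),(280,370,.102),(178,527,.102),(72,490,.084)]
M=[ray(f(u,v),z) for u,v,z in q];print(np.mean(M,0))
a=cv2.imread("pics/scene0.png").astype(int);b=cv2.imread("pics/s4.png").astype(int)
E
```

```text
tip [array([ 0.6061, -0.1728,  0.1865]), array([ 0.6076, -0.174 ,  0.19  ])]
marble [ 0.5857 -0.0914  0.1845] [ 0.5868 -0.0912  0.1845]
[ 0.6098 -0.1752  0.093 ]
```

```bash
python3 -m jog '{"travel":[[0.5,-0.3,0],[1,-0.4,0],[0.5,-0.3,0],[0,0,0],[0,0,0]],"dr":[[0,0,0],[0,0,0],[0,0,0],[0,0,0],[0,0,0]],"jaw":[255,255,255,255,255]}' >/dev/null
for i in 1 2; do python3 -m jog '{"travel":[[0,0,0],[0,0,0],[0,0,0],[0,0,0],[0,0,0]],"dr":[[0,0,0],[0,0,0],[0,0,0],[0,0,0],[0,0,0]],"jaw":[255,255,255,255,255]}' >/dev/null; done
python3 -c "
from h import *
st()
sign_off()
"
```

```text
22.12 tcp [587.1 -91.1 242.9] jaw yaw -75.41 tilt fix [-0. -0. -0.] F [-0.   0.5 -2.4] T [-0.05  0.05  0.01] op 0.129 q6 0.99 dq 0.01
the job is handed in; nothing more can be done
```

I gripped the handle across its width and pulled the dish straight up about 116 mm out of the post. I then turned it 90° so the spout points to the bin's side (-y), moved the tip over the bin's mouth, and handed the job in at 22.1 s.

- **Tip over the bin:** my last measurement put the tip about 3 mm from the middle of the mouth. I nudged it 2.2 mm closer, without a new picture. The tip is roughly 75 mm above the highest point of the bin.
- **Dish and marble:** the tool showed no tilt and the arm was still. The marble looked centred to within about 2 mm in both cameras before the nudge.
- **Forces:** the highest wrist force I read was about 16 N, while pulling against the catch.
- **Other objects:** nothing else looked moved in the scene picture taken just before the nudge. I judged this by eye and did not compare the pictures numerically.
- **Disagreement:** the fixed cameras put the dish's heading at about 17° and the wrist camera at about 14.5°. I used the wrist value, and the handle bar then lay parallel to the gripper pads.

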